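# Sort the bench handful into the example trays

### The arm

A 6-joint arm with a two-finger parallel gripper is mounted at the origin on a cart in front of the work surface, level with it; the furniture and walls round the work are solid. World frame = base frame: x ahead of the robot, y to its left, z up, the work surface at z = 0. Lengths are in m, angles in rad, forces in N, time in s.
With the tool pointing down it reaches from about 0.325 to 0.85 m from the base axis. Payload 15.5 kg.
Tool frame: the origin (TCP) lies at the very end of the fingers, on their centre line; the grasp point (between the pads) lies 19 mm behind it (bot.tcp_to_grasp is the distance from the TCP to the grasp point, in m); z points along the fingers, y is the line along which they close (so a half turn about z gives the same grasp; the last joint's range is limited). The gripper opens to 91 mm and grips with 3 to 60 N. Pads are 32 mm wide; open, the fingers measure 118 mm over their backs; the gripper's body (76 mm by 178 mm) begins 60 mm behind the grasp point.
Start: joints at [-1.26, 0.494, 1.345, -0, 1.302, -0.096], TCP at [0.247, -0.574, 0.214] pointing down, gripper open.
Joint ranges: [-2.91, 2.91], [-0.82, 2.16], [0.22, 2.67], [-1.22, 4.37], [0.12, 2.79], [-3.08, 3.08]. Speed limits (rad/s): [1.89, 1.89, 2.57, 3.01, 3.01, 3.01].

### API

Orientations are given as a unit quaternion [x, y, z, w].
In Python, from plant import bot, optics gives the robot as it stands.
- The arm moves only by the tool step_arm, never from a script. Its argument "steps" is a list of rows, each an object with "grip": the finger opening in mm, from 0 to 91.2; "travel": the shift along the tool's x, y, z in units of 25 mm (1.0 is 25 mm), a list of three; "rotation": the turn, a rotation vector about the tool's x, y, z in units of 6 degrees (1.0 is 6 degrees), a list of three. A call has 1 to 8 rows; each row shifts and turns the commanded pose from where the row before left it, along the tool's axes as they then stand; what a row does not reach is not made up. A row lasts 1/12 s, in which the tool goes at most 41.7 mm and 7.16 degrees, less where a joint would pass 70% of its speed; a pose out of reach is approached as far as the arm can. A call is refused whole if a number of a shift passes 1 or a number of a turn 1, either way. A call with a gripper value outside its range is refused whole. The fingers move at their own pace and stop on an object; "squeeze" is the grip in N (left out, the last holds). Time passes only in rows, so rows that do not move let the fingers close. It gives the time, the measured TCP pose, the force, the opening and the grip force at its end, in the units of the state.
- bot.observe(): the state, without advancing time (a new reading comes with each control period).
- optics.camera(name): name is "scene" or "top" or "wrist"; returns a dict with "image" (400x640x3 uint8, blue, green, red), "mtx" (3x3 intrinsics, pixels), "distortion" ([k1, k2, p1, p2, k3] as OpenCV has them; the pictures are not rectified), "pose" (4x4, takes a point from camera to world coordinates). Camera axes: x right, y down, z forward; pixel columns grow to the right and rows downward; lengths in m; the calibration is good to about 2 mm. A picture is of the moment at which its call begins. There is no depth.
- bot.job_done(): hands the job in; it is judged then, once.
The state is a dict: "time_s": time; "joints": joint angles; "qd": joint speeds; "effort": joint torques, N m; "eef_pos": TCP position; "tcp_rot": TCP orientation; "force": force on the tool from outside, world axes, zero at the start; "moment": the same for the moment, N m; "width": opening from 0.0 (shut) to 1.0 (fully open); "grip_force": force on a finger pad.
Only numpy, scipy, OpenCV 4.12 (cv2) and the standard library are available. Lean on these libraries where they do the work, as an engineer would, in place of code of your own. Each camera call takes 0.05 s, during which the arm holds its last target. There are 200 camera calls.

### The job

Sort the five loose parts at the front of the bench - two fuses, two plug adapters and the black-handled spring clip - into the three grey trays, each part into the tray whose ledge carries a fixed example of its kind (the kind counts, not the colour). Set every part down flat on the tray floor, wholly inside the walls with no part on top of another, still the same way up as it lay. Leave the tally counter and the multimeter where they are.

Things in the scene. Friction and masses are not known exactly. Their poses are not given: they have to be found in the camera images.
- tray_fuse: Shallow grey open tray, fixed to the bench. Origin: on the bench under the centre of its bay; x along its length away from the robot, y across its width, z up. Bay 160 mm (x) by 130 mm (y) inside, floor 3 mm above the bench, walls 3 mm thick, rim 16 mm high. Beyond the far (+x) wall a ledge with a dark plate, 56 mm long and 16 mm high, carries one fixed example of what belongs in this tray: a white fuse, lying across the ledge.
- tray_adapter: Shallow grey open tray, fixed to the bench. Origin: on the bench under the centre of its bay; x along its length away from the robot, y across its width, z up. Bay 160 mm (x) by 130 mm (y) inside, floor 3 mm above the bench, walls 3 mm thick, rim 16 mm high. Beyond the far (+x) wall a ledge with a dark plate, 56 mm long and 16 mm high, carries one fixed example of what belongs in this tray: a white plug adapter, 30 mm high on the ledge.
- tray_clip: Shallow grey open tray, fixed to the bench. Origin: on the bench under the centre of its bay; x along its length away from the robot, y across its width, z up. Bay 160 mm (x) by 130 mm (y) inside, floor 3 mm above the bench, walls 3 mm thick, rim 16 mm high. Beyond the far (+x) wall a ledge with a dark plate, 56 mm long and 16 mm high, carries one fixed example of what belongs in this tray: a spring clip with red handles, lying across the ledge.
- fuse_a: Loose white ceramic tube fuse with metal end caps, 38 mm long, 10 mm thick, lying flat. Origin: centre of its underside; y along its length. Gripped across its 10 mm thickness (x).
- fuse_b: Loose white ceramic tube fuse with metal end caps, 38 mm long, 10 mm thick, lying flat. Origin: centre of its underside; y along its length. Gripped across its 10 mm thickness (x).
- adapter_a: Loose white cube-like plug adapter with two brass blades. Body 40 x 44 x 30 mm high, from x = -12 to +28 mm, y = -22 to +22 mm; the blades point along -x and end at x = -28 mm. Origin: on the underside; z up. Gripped across its 44 mm width (y).
- adapter_b: Loose black cube-like plug adapter with two brass blades. Body 40 x 44 x 30 mm high, from x = -12 to +28 mm, y = -22 to +22 mm; the blades point along -x and end at x = -28 mm. Origin: on the underside; z up. Gripped across its 44 mm width (y).
- clip: Loose steel spring clip with black handles, 60 mm long (y) and 18 mm high (z), lying on the bench; the handle half (y = 0 to +30 mm) is 10 to 12 mm wide (x), the jaw half (y = 0 to -30 mm) 8 mm wide. Origin: centre of its underside. Gripped across its width (x), some 10 mm from the middle towards the handles; it does not open.
- tally_counter: Bystander: round white and chrome tally counter with a finger ring, 48 x 58 x 25 mm, loose in the row among the parts. Origin: centre of its underside. Not to be moved.
- multimeter: Bystander: yellow and grey hand multimeter, 138 x 68 x 39 mm, loose, lying to the left of the trays. Origin: centre of its underside. Not to be moved.
Things that resemble listed ones, but are neither listed nor needed, are in the scene too. There is more than one size of the adapter_b; the job needs the smaller.

How it is judged:
By the outcome, as a careful person would: the job done as asked, in the order asked, and still so for the second after the job is handed in, with the robot touching nothing.
It also fails if it takes over 115 s, if anything falls off the work surface, if the arm or the gripper's body presses on something with over 40 N, if the wrist force passes 120 N, or if a joint passes its speed limit or range.

## Working session

There is one attempt and no reset: what is moved stays moved. The work goes in short steps, Python scripts to look and compute and a tool call to move; the robot and the scene stay as the last step left them, time stands still between calls to the robot, and variables do not carry over. Pictures are saved under pics/ and viewed, at most 14 in all, crops included, and the job is handed in when it is done.

Besides the shell and the picture viewer there is one more tool, called after "Emit:" by a JSON object that holds its "api" and its "payload", one argument or row to a line. step_arm: Moves the arm, as the interface text tells. Its arguments: {"type":"object","properties":{"steps":{"type":"array","items":{"type":"object","properties":{"grip":{"type":"number"},"travel":{"type":"array","items":{"type":"number"}},"rotation":{"type":"array","items":{"type":"number"}}}}},"squeeze":{"type":"number"}},"required":["steps"]}

```bash
mkdir -p pics; ls; cat > h.py <<'E'
import numpy as np, cv2
from plant import bot, optics
def grab(name,fn=None):
    c=optics.camera(name)
    if fn: cv2.imwrite('pics/'+fn,c['image'])
    np.savez(''+name+'.npz',**{k:np.array(v) for k,v in c.items()})
    return c
def load(name): return dict(np.load(''+name+'.npz'))
def ray(c,uv,z):
    uv=np.array(uv,float).reshape(-1,1,2)
    p=cv2.undistortPoints(uv,np.array(c['mtx']),np.array(c['distortion'])).reshape(-1,2)
    T=np.array(c['pose']); d=np.c_[p,np.ones(len(p))]@T[:3,:3].T; o=T[:3,3]
    return o+d*((z-o[2])/d[:,2])[:,None]
E
python3 - <<'E'
from h import *
for n in ('top','scene'):
    c=grab(n,n+'0.png'); print(n,np.round(c['pose'],3).tolist(),np.round(c['mtx'],1).tolist())
s=bot.observe(); print(s['time_s'],s['eef_pos'],s['tcp_rot'],bot.tcp_to_grasp)
E
```

```text
pics
top [[0.013, -0.983, 0.184, 0.27], [-1.0, -0.008, 0.03, 0.032], [-0.028, -0.185, -0.982, 1.023], [0.0, 0.0, 0.0, 1.0]] [[403.2, 0.0, 315.3], [0.0, 403.2, 196.2], [0.0, 0.0, 1.0]]
scene [[-0.905, -0.224, 0.362, 0.127], [-0.426, 0.452, -0.784, 0.797], [0.012, -0.863, -0.505, 0.527], [0.0, 0.0, 0.0, 1.0]] [[363.9, 0.0, 320.1], [0.0, 363.9, 193.7], [0.0, 0.0, 1.0]]
0.1 [ 0.24663046 -0.57391201  0.21340838] [ 9.79485971e-01  2.01511643e-01 -5.07853563e-05 -5.36226695e-04] 0.0188
```

View pics/top0.png

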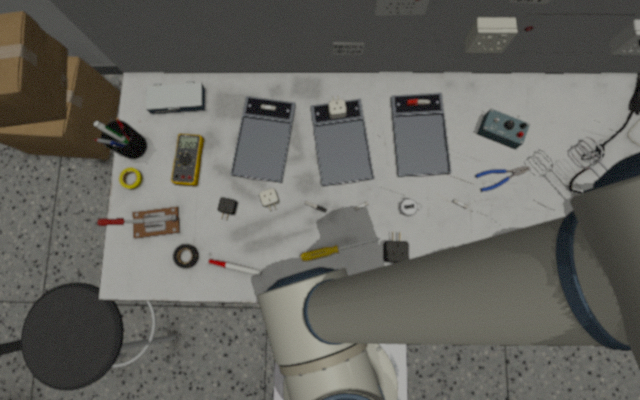

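View pics/scene0.png

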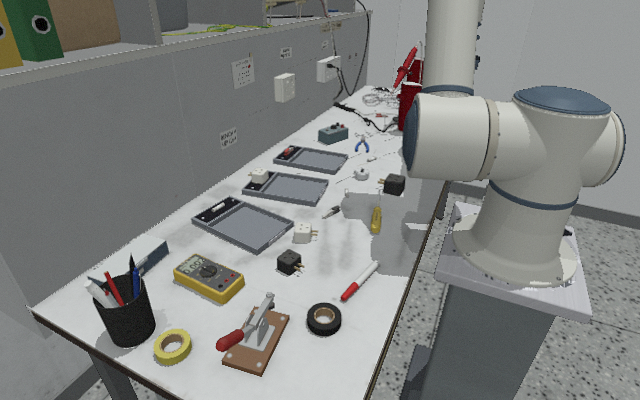

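The top view shows the fuse, adapter and clip trays at (263,145), (342,148) and (420,140). The small black adapter is at (227,206), the white one at (268,198), and a larger black one at (396,250). The clip is near (318,208). I'll enlarge the row to find the fuses.

```bash
python3 - <<'E'
from h import *
c=load('top'); im=c['image'][175:275,200:480]
im=cv2.resize(im,None,fx=2.85,fy=2.85,interpolation=cv2.INTER_CUBIC)
s=load('scene')['image'][130:230,280:480]; s=cv2.resize(s,None,fx=2.85,fy=2.85,interpolation=cv2.INTER_CUBIC)
o=np.zeros((im.shape[0]+s.shape[0],im.shape[1],3),np.uint8); o[:im.shape[0]]=im; o[im.shape[0]:,:s.shape[1]]=s
cv2.imwrite('pics/crop1.png',o); print(o.shape)
print(np.round(ray(c,[[227,206],[268,198],[318,208],[350,205],[407,206],[458,203],[396,250],[263,145],[342,148],[420,140],[188,160]],0.01),3))
E
```

```text
(570, 798, 3)
[[ 0.432  0.289  0.01 ]
 [ 0.454  0.184  0.01 ]
 [ 0.429  0.056  0.01 ]
 [ 0.438 -0.025  0.01 ]
 [ 0.436 -0.17   0.01 ]
 [ 0.445 -0.299  0.01 ]
 [ 0.325 -0.139  0.01 ]
 [ 0.596  0.203  0.01 ]
 [ 0.589 -0.005  0.01 ]
 [ 0.611 -0.209  0.01 ]
 [ 0.554  0.4    0.01 ]]
```

View pics/crop1.png

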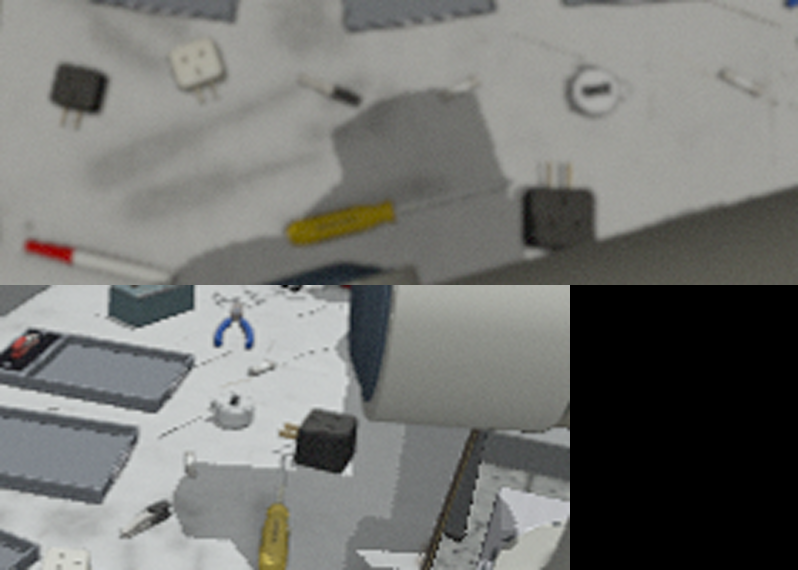

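Emit:
{"api": "step_arm", "payload": {
  "steps": [
    {"grip": 91,"travel": [0,0,-0.6],"rotation": [0,0,0.97]},
    {"grip": 91,"travel": [0,0,-0.6],"rotation": [0,0,0.97]},
    {"grip": 91,"travel": [0,0,-0.6],"rotation": [0,0,0.97]},
    {"grip": 91,"travel": [0,0,-0.6],"rotation": [0,0,0.97]},
    {"grip": 91,"travel": [0.7,-1,0],"rotation": [0,0,0]},
    {"grip": 91,"travel": [0.7,-1,0],"rotation": [0,0,0]},
    {"grip": 91,"travel": [0.7,-1,0],"rotation": [0,0,0]},
    {"grip": 91,"travel": [0.7,-1,0],"rotation": [0,0,0]}
  ]
}}

```text
time_s: 0.77
eef_pos: [0.3171, -0.473, 0.2737]
tcp_rot: [1.0, -0.001, -0.0, -0.0]
force: [-0.3, -0.3, 0.7]
width: 1.0
grip_force: 0.0
```

Emit:
{"api": "step_arm", "payload": {
  "steps": [
    {"grip": 91,"travel": [0.7,-1,0],"rotation": [0,0,0]},
    {"grip": 91,"travel": [0.7,-1,0],"rotation": [0,0,0]},
    {"grip": 91,"travel": [0.7,-1,0],"rotation": [0,0,0]},
    {"grip": 91,"travel": [0.7,-1,0],"rotation": [0,0,0]},
    {"grip": 91,"travel": [0,-1,0],"rotation": [0,0,0]},
    {"grip": 91,"travel": [0,-1,0],"rotation": [0,0,0]},
    {"grip": 91,"travel": [0,-1,0],"rotation": [0,0,0]},
    {"grip": 91,"travel": [0,0,0],"rotation": [0,0,0]}
  ]
}}

```text
time_s: 1.43
eef_pos: [0.3863, -0.2953, 0.2737]
tcp_rot: [1.0, 0.001, -0.0, -0.001]
force: [1.4, -1.5, -0.1]
width: 0.998
grip_force: 0.0
```

```bash
python3 - <<'E'
from h import *
c=grab('wrist','w1.png'); print(np.round(c['pose'],3).tolist(),np.round(c['mtx'],1).tolist(),c['distortion'])
s=bot.observe(); print(s['time_s'],s['eef_pos'],s['tcp_rot'],s['force'])
E
```

```text
[[0.002, -0.97, -0.242, 0.454], [-1.0, -0.002, 0.002, -0.295], [-0.002, 0.242, -0.97, 0.445], [0.0, 0.0, 0.0, 1.0]] [[342.7, 0.0, 316.8], [0.0, 342.7, 200.7], [0.0, 0.0, 1.0]] [0.02568422 0.         0.         0.         0.        ]
1.4833 [ 0.38670462 -0.2973345   0.27391344] [ 9.99999633e-01  7.56784428e-04 -2.01294924e-04 -3.48884724e-04] [ 0.23808129 -0.4171968  -0.12862535]
```

View pics/w1.png

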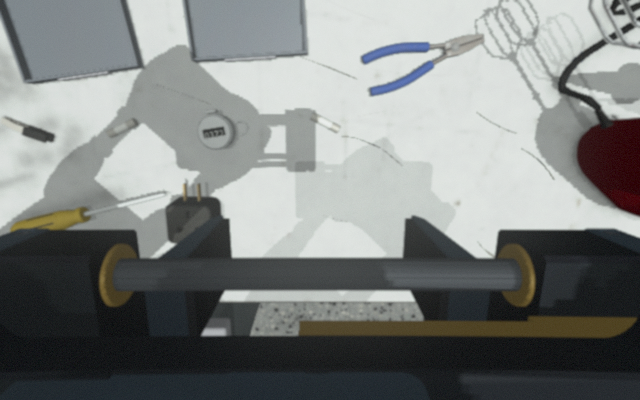

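Wrist view: fuses at (123,127) and (326,122), the tally counter at (215,132), and the clip at (30,129). I'll take a second view further left, then enlarge the parts together.

Emit:
{"api": "step_arm", "payload": {
  "steps": [
    {"grip": 91,"travel": [0,-1,0]},
    {"grip": 91,"travel": [0,-1,0]},
    {"grip": 91,"travel": [0,-1,0]},
    {"grip": 91,"travel": [0,-1,0]},
    {"grip": 91,"travel": [0,-1,0]},
    {"grip": 91,"travel": [0,-1,0]},
    {"grip": 91,"travel": [0,-1,0]},
    {"grip": 91,"travel": [0,-1,0]}
  ]
}}

```text
validation failed for argument at $.st...
```

Emit:
{"api": "step_arm", "payload": {
  "steps": [
    {"grip": 91,"travel": [0,-1,0]},
    {"grip": 91,"travel": [0,-1,0]},
    {"grip": 91,"travel": [0,-1,0]},
    {"grip": 91,"travel": [0,-1,0]},
    {"grip": 91,"travel": [0,-1,0]},
    {"grip": 91,"travel": [0,-1,0]},
    {"grip": 91,"travel": [0,-1,0]},
    {"grip": 91,"travel": [0,0,0]}
  ]
}}

```text
validation failed for argument at $.st...
```

```bash
cp wrist.npz w1.npz; python3 - <<'E'
from h import *
c=grab('wrist','w2.png'); a=load('w1'); print(np.round(c['pose'][:3,3],3))
uv=np.array([[.0,0]])
def px(c,P):
    T=np.linalg.inv(c['pose']); r=cv2.projectPoints(np.array(P,float).reshape(-1,3),cv2.Rodrigues(T[:3,:3])[0],T[:3,3],c['mtx'],c['distortion'])[0].reshape(-1,2); return r
print(np.round(px(c,[[.432,.289,.015],[.454,.184,.015],[.429,.056,.01]])))
tiles=[]
for cc,(u,v) in [(a,(326,122)),(a,(123,127))]+[(c,tuple(p)) for p in px(c,[[.429,.056,.01],[.454,.184,.015],[.432,.289,.015]])]:
    u,v=int(u)-32,int(v)-30; print(u,v)
    t=cc['image'][max(v,0):v+60,max(u,0):u+64]; t=cv2.resize(t,(256,240),interpolation=cv2.INTER_CUBIC)
    tiles.append(t)
tiles.append(np.zeros_like(tiles[0])); 
cv2.imwrite('pics/m1.png',np.vstack([np.hstack(tiles[:3]),np.hstack(tiles[3:])]))
E
```

```text
[ 0.455 -0.297  0.445]
[[-181.  130.]
 [ -91.  112.]
 [  30.  135.]]
294 92
91 97
-3 104
-123 82
-213 99
```

View pics/w2.png

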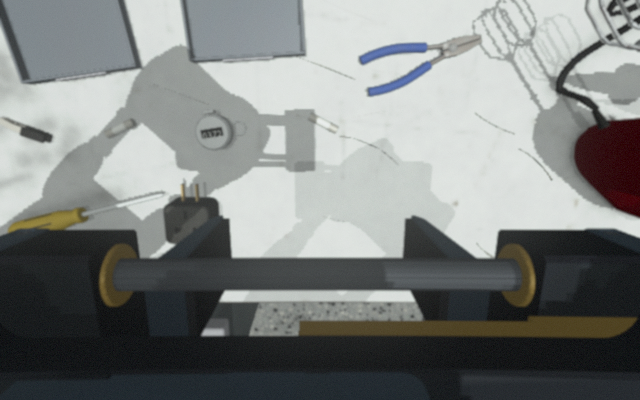

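View pics/m1.png

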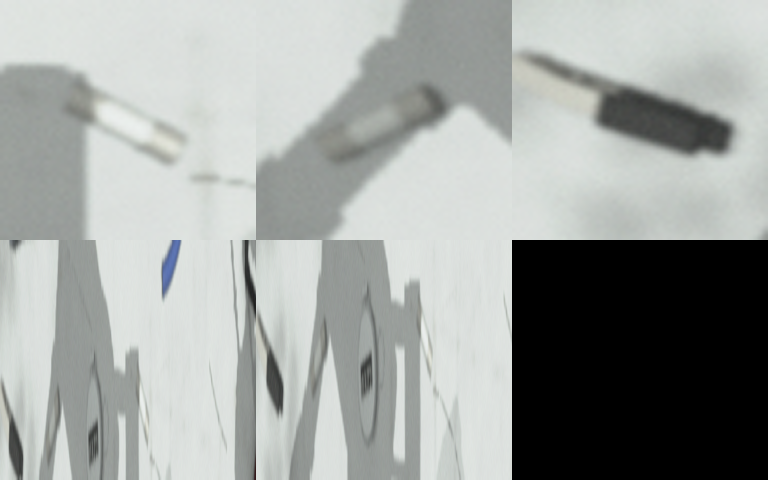

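Tiles 1 and 2 give the fuse ends: right-hand fuse about (312.7,115.5)–(339,129), left-hand fuse about (108.5,132.5)–(136,122.5). The two move calls were rejected because the rotation field is required, so I'll repeat them.

Emit:
{"api": "step_arm", "payload": {
  "steps": [
    {"grip": 91,"travel": [0,-1,0],"rotation": [0,0,0]},
    {"grip": 91,"travel": [0,-1,0],"rotation": [0,0,0]},
    {"grip": 91,"travel": [0,-1,0],"rotation": [0,0,0]},
    {"grip": 91,"travel": [0,-1,0],"rotation": [0,0,0]},
    {"grip": 91,"travel": [0,-1,0],"rotation": [0,0,0]},
    {"grip": 91,"travel": [0,-1,0],"rotation": [0,0,0]},
    {"grip": 91,"travel": [0,-1,0],"rotation": [0,0,0]},
    {"grip": 91,"travel": [0,-1,0],"rotation": [0,0,0]}
  ]
}}

```text
time_s: 2.2
eef_pos: [0.3872, -0.0991, 0.2739]
tcp_rot: [1.0, -0.001, 0.0, 0.0]
force: [0.9, 0.2, 0.4]
width: 0.998
grip_force: 0.0
```

Emit:
{"api": "step_arm", "payload": {
  "steps": [
    {"grip": 91,"travel": [0,-1,0],"rotation": [0,0,0]},
    {"grip": 91,"travel": [0,-1,0],"rotation": [0,0,0]},
    {"grip": 91,"travel": [0,-1,0],"rotation": [0,0,0]},
    {"grip": 91,"travel": [0,-1,0],"rotation": [0,0,0]},
    {"grip": 91,"travel": [0,-1,0],"rotation": [0,0,0]},
    {"grip": 91,"travel": [0,-1,0],"rotation": [0,0,0]},
    {"grip": 91,"travel": [0,-1,0],"rotation": [0,0,0]},
    {"grip": 91,"travel": [0,0,0],"rotation": [0,0,0]}
  ]
}}

```text
time_s: 2.87
eef_pos: [0.3876, 0.0782, 0.2739]
tcp_rot: [1.0, 0.0, 0.0, -0.0]
force: [-0.3, -0.8, -0.4]
width: 0.995
grip_force: 0.0
```

```bash
python3 - <<'E'
from h import *
c=grab('wrist','w3.png'); a=load('w1'); print(np.round(c['pose'][:3,3],3))
def px(c,P):
    T=np.linalg.inv(c['pose']); r=cv2.projectPoints(np.array(P,float).reshape(-1,3),cv2.Rodrigues(T[:3,:3])[0],T[:3,3],c['mtx'],c['distortion'])[0].reshape(-1,2); return r
tiles=[]
for p in px(c,[[.429,.056,.01],[.454,.184,.015],[.432,.289,.015]]):
    u,v=int(p[0])-40,int(p[1])-35; print(u,v)
    t=c['image'][max(v,0):v+70,max(u,0):u+80]; print(t.shape); tiles.append(cv2.resize(t,(240,210),interpolation=cv2.INTER_CUBIC))
im=np.vstack([np.hstack(tiles),np.zeros((0,720,3),np.uint8)])
o=np.zeros((210+375,720,3),np.uint8); o[:210]=im; o[210:,:600]=cv2.resize(c['image'],(600,375)); cv2.imwrite('pics/m2.png',o)
for n,cc,e in [('fR',a,[[312.7,115.5],[339,129]]),('fL',a,[[108.5,132.5],[136,122.5]])]:
    P=ray(cc,e,.005); d=P[1]-P[0]; print(n,np.round(P.mean(0),4),'len',np.linalg.norm(d).round(4),'dir',np.degrees(np.arctan2(d[1],d[0])).round(1))
E
```

```text
[0.456 0.079 0.445]
295 102
(70, 80, 3)
190 81
(70, 80, 3)
105 99
(70, 80, 3)
fR [ 0.4457 -0.3054  0.005 ] len 0.0368 dir -116.4
fL [ 0.438  -0.0515  0.005 ] len 0.0376 dir -70.7
```

View pics/m2.png

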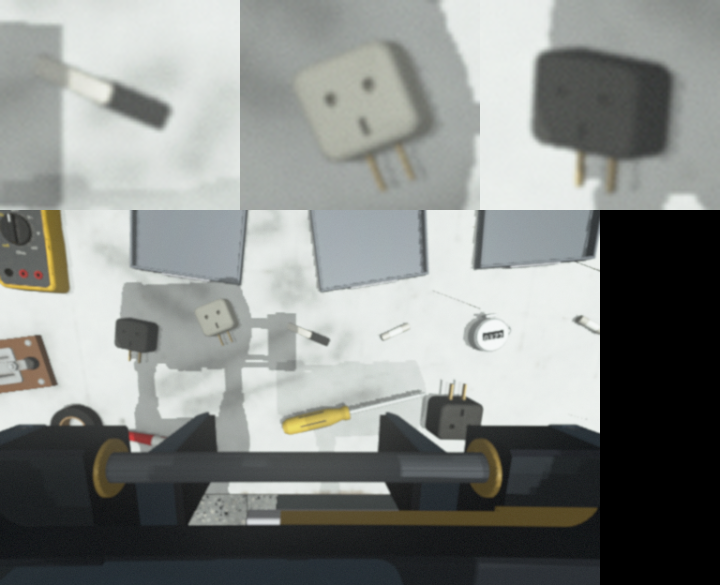

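The enlarged tiles give the clip ends, both adapter tops and the near tray corners. Next I'll turn them into poses, checking the trays against a colour mask in the top view.

```bash
cat >> h.py <<'E'
def go(x,y,yaw,z=None):
    "needed turn (units) then travel in tool axes (units) after the turn"
    s=bot.observe(); from scipy.spatial.transform import Rotation as R
    r=R.from_quat(s['tcp_rot']).as_matrix(); y0=np.degrees(np.arctan2(r[1,0],r[0,0]))
    dy=(yaw-y0+180)%360-180; a=np.radians(yaw); p=s['eef_pos']; d=np.array([x,y])-p[:2]
    t=[d@[np.cos(a),np.sin(a)],d@[np.sin(a),-np.cos(a)]]
    print('at',np.round(p,4),'yaw',y0.round(1),'tilt',np.round(r[:2,2],4),'t',round(s['time_s'],2),'| turn',round(-dy/6,2),'travel',np.round(np.array(t)/.025,2),'dz' if z else '',round((p[2]-z)/.025,2) if z else '')
E
python3 - <<'E'
from h import *
c=load('wrist'); t=load('top')
def line(n,e,z,cc=c):
    P=ray(cc,e,z); d=P[1]-P[0]; print(n,np.round(P,4)[:,:2].tolist(),'mid',np.round(P.mean(0),4)[:2],'len',np.linalg.norm(d).round(4),'dir',np.degrees(np.arctan2(d[1],d[0])).round(1)); return P
line('clip jaw->handle',[[307.7,122.7],[350.3,140.7]],.008)
print('clip transition',ray(c,[[331,133]],.009).round(4))
for n,off,cor in [('white',(190,81),[(57,82),(142,42),(178,115),(92,158)]),('black',(105,99),[(57,52),(152,57),(147,158),(55,150)])]:
    P=ray(c,np.array(cor)/3+off,.03)[:,:2]; print(n,'centre',P.mean(0).round(4),'edges',[(np.linalg.norm(P[i]-P[i-1]).round(4),np.degrees(np.arctan2(*(P[i]-P[i-1])[::-1])).round(1)) for i in range(4)])
line('wblade',np.array([[370-240,155],[382-240,190]])/3+(190,81),.015)
line('bblade',np.array([[580-480,150],[581-480,187]])/3+(105,99),.015)
for n,e in [('fuse',[(131,267),(242,283)]),('adapter',[(320,290),(427,272)]),('clip',[(474,268),(597,255)])]:
    P=line('tray '+n,(np.array(e)-(0,210))/.9375,.012)[:,:2]; d=P[1]-P[0]; d/=np.linalg.norm(d); print('  origin',(P.mean(0)+.083*np.array([-d[1],d[0]])).round(4))
h=cv2.cvtColor(t['image'],cv2.COLOR_BGR2HSV); m=((h[...,0]>95)&(h[...,0]<135)&(h[...,1]>22)&(h[...,2]>60)&(h[...,2]<170)).astype(np.uint8)
m[:80]=0; m[200:]=0; m=cv2.morphologyEx(m,cv2.MORPH_OPEN,np.ones((3,3)))
for k in cv2.findContours(m,0,2)[0]:
    if cv2.contourArea(k)>1500:
        q=cv2.approxPolyDP(cv2.convexHull(k),5,True)[:,0]; print('top tray',q.tolist(),ray(t,q,.01)[:,:2].round(3).tolist())
go(.43,.056,0)
E
```

```text
clip jaw->handle [[0.4468, 0.0905], [0.4248, 0.037]] mid [0.4358 0.0637] len 0.0578 dir -112.3
clip transition [[0.4343 0.0614 0.009 ]]
white centre [0.4566 0.1819] edges [(np.float64(0.0311), np.float64(21.8)), (np.float64(0.037), np.float64(-66.1)), (np.float64(0.03), np.float64(-155.3)), (np.float64(0.0386), np.float64(115.6))]
black centre [0.4334 0.289 ] edges [(np.float64(0.0383), np.float64(-9.1)), (np.float64(0.0364), np.float64(-92.5)), (np.float64(0.0397), np.float64(170.6)), (np.float64(0.036), np.float64(85.3))]
wblade [[0.4347, 0.1818], [0.4206, 0.1777]] mid [0.4276 0.1797] len 0.0148 dir -163.8
bblade [[0.4143, 0.3001], [0.399, 0.3016]] mid [0.4066 0.3009] len 0.0154 dir 174.3
tray fuse [[0.5165, 0.2867], [0.4986, 0.1491]] mid [0.5075 0.2179] len 0.1387 dir -97.4
  origin [0.5899 0.2072]
tray adapter [[0.4904, 0.0498], [0.5115, -0.084]] mid [ 0.501  -0.0171] len 0.1355 dir -81.1
  origin [ 0.5829 -0.0042]
tray clip [[0.5157, -0.1417], [0.5286, -0.287]] mid [ 0.5222 -0.2143] len 0.1459 dir -84.9
  origin [ 0.6048 -0.207 ]
at [0.3876 0.0767 0.2739] yaw 0.1 tilt [0.0001 0.0001] t 2.92 | turn 0.02 travel [1.69 0.83]
```

Emit:
{"api": "step_arm", "payload": {
  "squeeze": 25,
  "steps": [
    {"grip": 45,"travel": [0,0,0.5],"rotation": [0,0,-1]},
    {"grip": 45,"travel": [0,0,0.5],"rotation": [0,0,-1]},
    {"grip": 45,"travel": [0,0,0.5],"rotation": [0,0,-1]},
    {"grip": 45,"travel": [0,0,0.5],"rotation": [0,0,-1]},
    {"grip": 45,"travel": [0,0,0.5],"rotation": [0,0,-1]},
    {"grip": 45,"travel": [0,0,0.5],"rotation": [0,0,-1]},
    {"grip": 45,"travel": [0,0,0.5],"rotation": [0,0,-1]},
    {"grip": 45,"travel": [0,0,0.5],"rotation": [0,0,-1]}
  ]
}}

```text
time_s: 3.58
eef_pos: [0.3878, 0.0745, 0.1733]
tcp_rot: [0.913, 0.408, 0.0, 0.0]
force: [-0.2, -0.2, 0.2]
width: 0.495
grip_force: 0.0
```

Emit:
{"api": "step_arm", "payload": {
  "steps": [
    {"grip": 45,"travel": [0,0,0.5],"rotation": [0,0,-1]},
    {"grip": 45,"travel": [0,0,0.5],"rotation": [0,0,-1]},
    {"grip": 45,"travel": [0,0,0.5],"rotation": [0,0,-1]},
    {"grip": 45,"travel": [0,0,0.5],"rotation": [0,0,-0.3]},
    {"grip": 45,"travel": [0,0,0],"rotation": [0,0,0]}
  ]
}}

```text
time_s: 4.0
eef_pos: [0.3867, 0.0745, 0.1223]
tcp_rot: [0.83, 0.558, -0.001, -0.001]
force: [-0.7, -0.0, 0.1]
width: 0.491
grip_force: 0.0
```

```bash
python3 - <<'E'
from h import *
go(.432,.0545,67.7,.004)
E
```

```text
at [0.3867 0.0745 0.1223] yaw 67.8 tilt [-0.0027 -0.0004] t 4.0 | turn 0.02 travel [-0.05  1.98] dz 4.73
```

Emit:
{"api": "step_arm", "payload": {
  "steps": [
    {"grip": 45,"travel": [0,1,0],"rotation": [0,0,0]},
    {"grip": 45,"travel": [-0.05,0.98,0],"rotation": [0,0,0]},
    {"grip": 45,"travel": [0,0,1],"rotation": [0,0,0]},
    {"grip": 45,"travel": [0,0,1],"rotation": [0,0,0]},
    {"grip": 45,"travel": [0,0,1],"rotation": [0,0,0]},
    {"grip": 45,"travel": [0,0,1],"rotation": [0,0,0]},
    {"grip": 45,"travel": [0,0,0.6],"rotation": [0,0,0]},
    {"grip": 45,"travel": [0,0,0],"rotation": [0,0,0]}
  ]
}}

```text
time_s: 4.67
eef_pos: [0.4318, 0.055, 0.007]
tcp_rot: [0.831, 0.556, -0.001, -0.001]
force: [-0.6, -0.4, 1.0]
width: 0.495
grip_force: 0.0
```

Emit:
{"api": "step_arm", "payload": {
  "steps": [
    {"grip": 5,"travel": [0,0,0],"rotation": [0,0,0]},
    {"grip": 5,"travel": [0,0,0],"rotation": [0,0,0]},
    {"grip": 5,"travel": [0,0,0],"rotation": [0,0,0]},
    {"grip": 5,"travel": [0,0,0],"rotation": [0,0,0]},
    {"grip": 5,"travel": [0,0,0],"rotation": [0,0,0]},
    {"grip": 5,"travel": [0,0,0],"rotation": [0,0,0]}
  ]
}}

```text
time_s: 5.17
eef_pos: [0.4328, 0.0558, 0.0095]
tcp_rot: [0.83, 0.558, 0.0, 0.0]
force: [0.9, -0.8, 2.7]
width: 0.107
grip_force: 25.0
```

```bash
python3 - <<'E'
from h import *
go(.432,.0545,67.7,.004)
go(.605,-.207,67.7,.004)
E
```

```text
at [0.4328 0.0558 0.0095] yaw 67.8 tilt [ 0.0011 -0.    ] t 5.17 | turn 0.01 travel [-0.06 -0.01] dz 0.22
at [0.4328 0.0558 0.0095] yaw 67.8 tilt [ 0.0011 -0.    ] t 5.17 | turn 0.01 travel [-7.11 10.36] dz 0.22
```

Emit:
{"api": "step_arm", "payload": {
  "steps": [
    {"grip": 5,"travel": [0,0,-1],"rotation": [0,0,0]},
    {"grip": 5,"travel": [0,0,-1],"rotation": [0,0,0]},
    {"grip": 5,"travel": [0,0,-1],"rotation": [0,0,0]},
    {"grip": 5,"travel": [-0.65,0.95,0],"rotation": [0,0,0]},
    {"grip": 5,"travel": [-0.65,0.95,0],"rotation": [0,0,0]},
    {"grip": 5,"travel": [-0.65,0.95,0],"rotation": [0,0,0]},
    {"grip": 5,"travel": [-0.65,0.95,0],"rotation": [0,0,0]},
    {"grip": 5,"travel": [-0.65,0.95,0],"rotation": [0,0,0]}
  ]
}}

```text
time_s: 5.83
eef_pos: [0.5121, -0.0656, 0.0842]
tcp_rot: [0.83, 0.558, 0.0, 0.0]
force: [0.8, -0.4, -0.6]
width: 0.106
grip_force: 25.0
```

Emit:
{"api": "step_arm", "payload": {
  "steps": [
    {"grip": 5,"travel": [-0.65,0.95,0],"rotation": [0,0,0]},
    {"grip": 5,"travel": [-0.65,0.95,0],"rotation": [0,0,0]},
    {"grip": 5,"travel": [-0.65,0.95,0],"rotation": [0,0,0]},
    {"grip": 5,"travel": [-0.65,0.95,0],"rotation": [0,0,0]},
    {"grip": 5,"travel": [-0.65,0.95,0],"rotation": [0,0,0]},
    {"grip": 5,"travel": [-0.65,0.8,0],"rotation": [0,0,0]},
    {"grip": 5,"travel": [0,0,0],"rotation": [0,0,0]}
  ]
}}

```text
time_s: 6.42
eef_pos: [0.6054, -0.2111, 0.0842]
tcp_rot: [0.831, 0.557, 0.001, 0.001]
force: [-0.7, 0.1, -0.2]
width: 0.103
grip_force: 25.0
```

```bash
python3 - <<'E'
from h import *
go(.605,-.207,67.7,.0135)
c=grab('wrist','w4.png')
E
```

```text
at [ 0.6054 -0.2111  0.0842] yaw 67.7 tilt [ 0.0026 -0.0018] t 6.42 | turn -0.01 travel [ 0.15 -0.08] dz 2.83
```

View pics/w4.png

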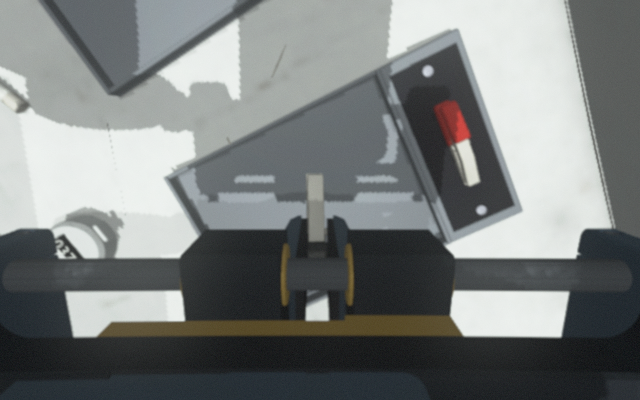

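The clip is held, with its jaw end at (315,190) and clear of the tray walls. Lowering and releasing.

Emit:
{"api": "step_arm", "payload": {
  "steps": [
    {"grip": 5,"travel": [0,0,1],"rotation": [0,0,0]},
    {"grip": 5,"travel": [0,0,1],"rotation": [0,0,0]},
    {"grip": 5,"travel": [0,0,0.6],"rotation": [0,0,0]},
    {"grip": 5,"travel": [0,0,0.22],"rotation": [0,0,0]},
    {"grip": 5,"travel": [0,0,0],"rotation": [0,0,0]}
  ]
}}

```text
time_s: 6.88
eef_pos: [0.6023, -0.2061, 0.0128]
tcp_rot: [0.83, 0.558, -0.0, -0.001]
force: [-0.4, 0.4, -1.1]
width: 0.108
grip_force: 25.0
```

Emit:
{"api": "step_arm", "payload": {
  "steps": [
    {"grip": 14,"travel": [0,0,0],"rotation": [0,0,0]},
    {"grip": 35,"travel": [0,0,0],"rotation": [0,0,0]},
    {"grip": 35,"travel": [0,0,0],"rotation": [0,0,0]},
    {"grip": 35,"travel": [0,0,0],"rotation": [0,0,0]},
    {"grip": 35,"travel": [0,0,-1],"rotation": [0,0,0]},
    {"grip": 35,"travel": [0,0,-1],"rotation": [0,0,0]},
    {"grip": 35,"travel": [0,0,-1],"rotation": [0,0,0]},
    {"grip": 35,"travel": [0,0,0],"rotation": [0,0,0]}
  ]
}}

```text
time_s: 7.55
eef_pos: [0.6054, -0.208, 0.0933]
tcp_rot: [0.83, 0.558, 0.002, 0.003]
force: [0.8, -0.9, 0.2]
width: 0.386
grip_force: 0.0
```

```bash
python3 - <<'E'
from h import *
go(.4457,-.3054,63.6,.004)
E
```

```text
at [ 0.6054 -0.208   0.0933] yaw 67.8 tilt [ 0.0061 -0.0027] t 7.55 | turn 0.7 travel [-6.33 -3.99] dz 3.57
```

Emit:
{"api": "step_arm", "payload": {
  "steps": [
    {"grip": 35,"travel": [0,0,0],"rotation": [0,0,0.7]},
    {"grip": 35,"travel": [-0.9,-0.57,0],"rotation": [0,0,0]},
    {"grip": 35,"travel": [-0.9,-0.57,0],"rotation": [0,0,0]},
    {"grip": 35,"travel": [-0.9,-0.57,0],"rotation": [0,0,0]},
    {"grip": 35,"travel": [-0.9,-0.57,0],"rotation": [0,0,0]},
    {"grip": 35,"travel": [-0.9,-0.57,0],"rotation": [0,0,0]},
    {"grip": 35,"travel": [-0.9,-0.57,0],"rotation": [0,0,0]},
    {"grip": 35,"travel": [-0.93,-0.57,0],"rotation": [0,0,0]}
  ]
}}

```text
time_s: 8.22
eef_pos: [0.4423, -0.3047, 0.0885]
tcp_rot: [0.85, 0.527, 0.0, 0.0]
force: [-0.1, 0.0, -0.6]
width: 0.382
grip_force: 0.0
```

Emit:
{"api": "step_arm", "payload": {
  "steps": [
    {"grip": 35,"travel": [0,0,1],"rotation": [0,0,0]},
    {"grip": 35,"travel": [0,0,1],"rotation": [0,0,0]},
    {"grip": 35,"travel": [0,0,0],"rotation": [0,0,0]},
    {"grip": 35,"travel": [0,0,0],"rotation": [0,0,0]}
  ]
}}

```text
time_s: 8.55
eef_pos: [0.4428, -0.3039, 0.038]
tcp_rot: [0.85, 0.527, -0.0, -0.001]
force: [-0.3, 0.1, -0.0]
width: 0.385
grip_force: 0.0
```

```bash
python3 - <<'E'
from h import *
go(.4457,-.3054,63.6,.003)
c=grab('wrist','w5.png')
E
```

```text
at [ 0.4428 -0.3039  0.038 ] yaw 63.6 tilt [-0.0018  0.0015] t 8.55 | turn -0.01 travel [-0.    0.13] dz 1.4
```

View pics/w5.png

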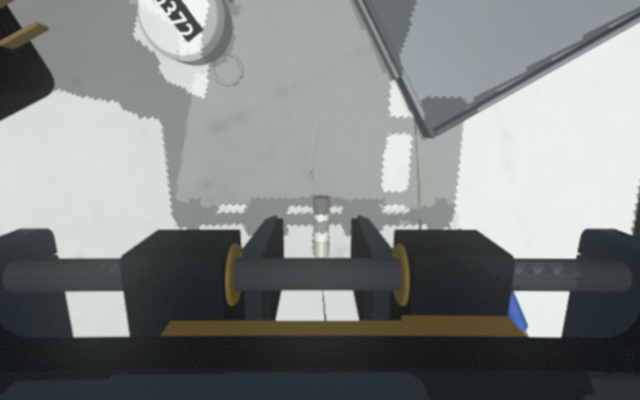

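The fuse lies aligned between the fingers at (321,225). Lowering and gripping.

Emit:
{"api": "step_arm", "payload": {
  "squeeze": 20,
  "steps": [
    {"grip": 35,"travel": [0,0.08,0.7],"rotation": [0,0,0]},
    {"grip": 35,"travel": [0,0,0.65],"rotation": [0,0,0]},
    {"grip": 35,"travel": [0,0,0],"rotation": [0,0,0]},
    {"grip": 2,"travel": [0,0,0],"rotation": [0,0,0]},
    {"grip": 2,"travel": [0,0,0],"rotation": [0,0,0]},
    {"grip": 2,"travel": [0,0,0],"rotation": [0,0,0]},
    {"grip": 2,"travel": [0,0,0],"rotation": [0,0,0]},
    {"grip": 2,"travel": [0,0,0],"rotation": [0,0,0]}
  ]
}}

```text
time_s: 9.27
eef_pos: [0.4456, -0.3056, 0.0056]
tcp_rot: [0.85, 0.527, 0.0, 0.001]
force: [-0.6, 1.5, 11.5]
width: 0.105
grip_force: 20.0
```

```bash
python3 - <<'E'
from h import *
go(.62,.203,63.6,.004); s=bot.observe(); print(s['width'],s['grip_force'],s['force'])
E
```

```text
at [ 0.4456 -0.3056  0.0056] yaw 63.6 tilt [ 0.0011 -0.0009] t 9.27 | turn -0.0 travel [21.32 -2.8 ] dz 0.06
0.10450367710006722 20.005744993686676 [-0.5788625   1.47641158 11.45456436]
```

Emit:
{"api": "step_arm", "payload": {
  "steps": [
    {"grip": 2,"travel": [0,0,-1],"rotation": [0,0,0]},
    {"grip": 2,"travel": [0,0,-1],"rotation": [0,0,0]},
    {"grip": 2,"travel": [0,0,-1],"rotation": [0,0,0]},
    {"grip": 2,"travel": [1,-0.13,0],"rotation": [0,0,0]},
    {"grip": 2,"travel": [1,-0.13,0],"rotation": [0,0,0]},
    {"grip": 2,"travel": [1,-0.13,0],"rotation": [0,0,0]},
    {"grip": 2,"travel": [1,-0.13,0],"rotation": [0,0,0]},
    {"grip": 2,"travel": [1,-0.13,0],"rotation": [0,0,0]}
  ]
}}

```text
time_s: 9.93
eef_pos: [0.4865, -0.1851, 0.0801]
tcp_rot: [0.85, 0.527, 0.0, 0.0]
force: [-0.1, -1.6, -0.7]
width: 0.106
grip_force: 20.0
```

Emit:
{"api": "step_arm", "payload": {
  "steps": [
    {"grip": 2,"travel": [1,-0.13,0],"rotation": [0,0,0]},
    {"grip": 2,"travel": [1,-0.13,0],"rotation": [0,0,0]},
    {"grip": 2,"travel": [1,-0.13,0],"rotation": [0,0,0]},
    {"grip": 2,"travel": [1,-0.13,0],"rotation": [0,0,0]},
    {"grip": 2,"travel": [1,-0.13,0],"rotation": [0,0,0]},
    {"grip": 2,"travel": [1,-0.13,0],"rotation": [0,0,0]},
    {"grip": 2,"travel": [1,-0.13,0],"rotation": [0,0,0]},
    {"grip": 2,"travel": [1,-0.13,0],"rotation": [0,0,0]}
  ]
}}

```text
time_s: 10.6
eef_pos: [0.5523, 0.0058, 0.08]
tcp_rot: [0.85, 0.527, 0.0, 0.0]
force: [0.5, -1.0, -0.7]
width: 0.107
grip_force: 20.0
```

Emit:
{"api": "step_arm", "payload": {
  "steps": [
    {"grip": 2,"travel": [1,-0.13,0],"rotation": [0,0,0]},
    {"grip": 2,"travel": [1,-0.13,0],"rotation": [0,0,0]},
    {"grip": 2,"travel": [1,-0.13,0],"rotation": [0,0,0]},
    {"grip": 2,"travel": [1,-0.13,0],"rotation": [0,0,0]},
    {"grip": 2,"travel": [1,-0.13,0],"rotation": [0,0,0]},
    {"grip": 2,"travel": [1,-0.13,0],"rotation": [0,0,0]},
    {"grip": 2,"travel": [1,-0.13,0],"rotation": [0,0,0]},
    {"grip": 2,"travel": [0.6,-0.13,0],"rotation": [0,0,0]}
  ]
}}

```text
time_s: 11.27
eef_pos: [0.6141, 0.1885, 0.0801]
tcp_rot: [0.85, 0.527, 0.001, 0.0]
force: [0.5, -0.3, 0.1]
width: 0.104
grip_force: 20.0
```

```bash
python3 - <<'E'
from h import *
c=grab('wrist','w6.png')
go(.615,.203,63.6,.010); s=bot.observe(); print(s['width'],s['grip_force'],s['force'])
E
```

```text
at [0.6143 0.1901 0.08  ] yaw 63.7 tilt [0.0014 0.0011] t 11.32 | turn 0.01 travel [ 0.47 -0.2 ] dz 2.8
0.1080090118863882 20.000580847263336 [-1.68976255  2.42473152 -0.23196606]
```

View pics/w6.png

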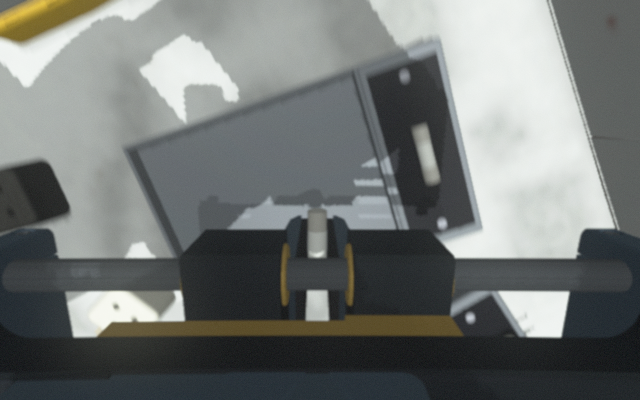

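The fuse is held level over the bay at (317,235), clear of the walls. Placing it.

Emit:
{"api": "step_arm", "payload": {
  "steps": [
    {"grip": 2,"travel": [0.45,-0.1,1],"rotation": [0,0,0]},
    {"grip": 2,"travel": [0,0,1],"rotation": [0,0,0]},
    {"grip": 2,"travel": [0,0,0.6],"rotation": [0,0,0]},
    {"grip": 2,"travel": [0,0,0.23],"rotation": [0,0,0]},
    {"grip": 2,"travel": [0,0,0],"rotation": [0,0,0]}
  ]
}}

```text
time_s: 11.73
eef_pos: [0.615, 0.197, 0.008]
tcp_rot: [0.85, 0.527, -0.001, -0.0]
force: [-0.6, -0.6, 0.1]
width: 0.105
grip_force: 20.0
```

Emit:
{"api": "step_arm", "payload": {
  "steps": [
    {"grip": 14,"travel": [0,0,0],"rotation": [0,0,0]},
    {"grip": 35,"travel": [0,0,0],"rotation": [0,0,0]},
    {"grip": 35,"travel": [0,0,0],"rotation": [0,0,0]},
    {"grip": 35,"travel": [0,0,0],"rotation": [0,0,0]},
    {"grip": 35,"travel": [0,0,-1],"rotation": [0,0,0]},
    {"grip": 35,"travel": [0,0,-1],"rotation": [0,0,0]},
    {"grip": 35,"travel": [0,0,-1],"rotation": [0,0,0]},
    {"grip": 35,"travel": [0,0,0],"rotation": [0,0,0]}
  ]
}}

```text
time_s: 12.4
eef_pos: [0.6186, 0.198, 0.089]
tcp_rot: [0.85, 0.527, 0.003, 0.001]
force: [1.7, 0.1, 0.6]
width: 0.383
grip_force: 0.0
```

```bash
python3 - <<'E'
from h import *
go(.438,-.0515,109.3,.006); s=bot.observe(); print(s['width'],s['grip_force'],s['force'])
E
```

```text
at [0.6186 0.198  0.089 ] yaw 63.6 tilt [0.0068 0.0015] t 12.4 | turn -7.62 travel [ -7.03 -10.12] dz 3.32
0.38332846287511246 0.0 [1.66815549 0.06276716 0.60302646]
```

Emit:
{"api": "step_arm", "payload": {
  "steps": [
    {"grip": 35,"travel": [0,0,0],"rotation": [0,0,-0.95]},
    {"grip": 35,"travel": [0,0,0],"rotation": [0,0,-0.95]},
    {"grip": 35,"travel": [0,0,0],"rotation": [0,0,-0.95]},
    {"grip": 35,"travel": [0,0,0],"rotation": [0,0,-0.95]},
    {"grip": 35,"travel": [0,0,0],"rotation": [0,0,-0.95]},
    {"grip": 35,"travel": [0,0,0],"rotation": [0,0,-0.95]},
    {"grip": 35,"travel": [0,0,0],"rotation": [0,0,-0.95]},
    {"grip": 35,"travel": [0,0,0],"rotation": [0,0,-0.95]}
  ]
}}

```text
time_s: 13.07
eef_pos: [0.616, 0.1974, 0.0839]
tcp_rot: [0.577, 0.816, 0.0, 0.0]
force: [0.4, 0.6, -0.1]
width: 0.383
grip_force: 0.0
```

Emit:
{"api": "step_arm", "payload": {
  "steps": [
    {"grip": 35,"travel": [-0.64,-0.92,0],"rotation": [0,0,0]},
    {"grip": 35,"travel": [-0.64,-0.92,0],"rotation": [0,0,0]},
    {"grip": 35,"travel": [-0.64,-0.92,0],"rotation": [0,0,0]},
    {"grip": 35,"travel": [-0.64,-0.92,0],"rotation": [0,0,0]},
    {"grip": 35,"travel": [-0.64,-0.92,0],"rotation": [0,0,0]},
    {"grip": 35,"travel": [-0.64,-0.92,0],"rotation": [0,0,0]},
    {"grip": 35,"travel": [-0.64,-0.92,0],"rotation": [0,0,0]},
    {"grip": 35,"travel": [-0.64,-0.92,0],"rotation": [0,0,0]}
  ]
}}

```text
time_s: 13.73
eef_pos: [0.4835, 0.0152, 0.0841]
tcp_rot: [0.579, 0.815, 0.0, 0.0]
force: [0.2, 0.0, -1.2]
width: 0.381
grip_force: 0.0
```

Emit:
{"api": "step_arm", "payload": {
  "steps": [
    {"grip": 35,"travel": [-0.64,-0.92,0],"rotation": [0,0,0]},
    {"grip": 35,"travel": [-0.64,-0.92,0],"rotation": [0,0,0]},
    {"grip": 35,"travel": [-0.64,-0.92,0],"rotation": [0,0,0]},
    {"grip": 35,"travel": [0,0,0],"rotation": [0,0,0]},
    {"grip": 35,"travel": [0,0,1],"rotation": [0,0,0]},
    {"grip": 35,"travel": [0,0,1],"rotation": [0,0,0]},
    {"grip": 35,"travel": [0,0,0],"rotation": [0,0,0]},
    {"grip": 35,"travel": [0,0,0],"rotation": [0,0,0]}
  ]
}}

```text
time_s: 14.4
eef_pos: [0.4343, -0.0515, 0.0336]
tcp_rot: [0.579, 0.815, -0.0, -0.001]
force: [0.7, -0.0, 0.3]
width: 0.382
grip_force: 0.0
```

```bash
python3 - <<'E'
from h import *
c=grab('wrist','w7.png')
go(.438,-.0515,109.3,.006)
E
```

```text
at [ 0.4349 -0.0517  0.0344] yaw 109.2 tilt [-0.0007  0.0002] t 14.45 | turn -0.02 travel [-0.03  0.12] dz 1.13
```

View pics/w7.png

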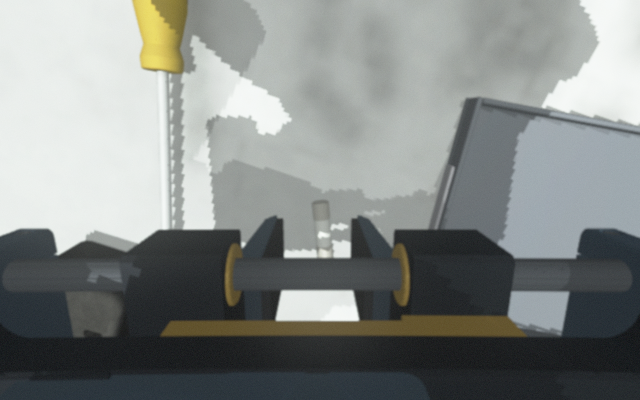

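The fuse sits between the fingers at (322,228). Gripping.

Emit:
{"api": "step_arm", "payload": {
  "steps": [
    {"grip": 35,"travel": [0,0.08,0.6],"rotation": [0,0,0.2]},
    {"grip": 35,"travel": [0,0,0.6],"rotation": [0,0,0]},
    {"grip": 35,"travel": [0,0,0],"rotation": [0,0,0]},
    {"grip": 2,"travel": [0,0,0],"rotation": [0,0,0]},
    {"grip": 2,"travel": [0,0,0],"rotation": [0,0,0]},
    {"grip": 2,"travel": [0,0,0],"rotation": [0,0,0]},
    {"grip": 2,"travel": [0,0,0],"rotation": [0,0,0]},
    {"grip": 2,"travel": [0,0,0],"rotation": [0,0,0]}
  ]
}}

```text
time_s: 15.12
eef_pos: [0.4372, -0.0513, 0.0046]
tcp_rot: [0.588, 0.809, 0.0, 0.001]
force: [-0.7, 0.8, 14.0]
width: 0.107
grip_force: 20.0
```

```bash
python3 - <<'E'
from h import *
go(.557,.21,108,.004); s=bot.observe(); print(s['width'],s['grip_force'],s['force'])
E
```

```text
at [ 0.4372 -0.0513  0.0046] yaw 108.0 tilt [ 0.0012 -0.0003] t 15.12 | turn -0.0 travel [8.46 7.79] dz 0.03
0.10668407995541698 20.00457912683487 [-0.673413    0.82482046 14.04784824]
```

Emit:
{"api": "step_arm", "payload": {
  "steps": [
    {"grip": 2,"travel": [0,0,-1],"rotation": [0,0,0]},
    {"grip": 2,"travel": [0,0,-1],"rotation": [0,0,0]},
    {"grip": 2,"travel": [0,0,-1],"rotation": [0,0,0]},
    {"grip": 2,"travel": [0.95,0.85,0],"rotation": [0,0,0]},
    {"grip": 2,"travel": [0.95,0.85,0],"rotation": [0,0,0]},
    {"grip": 2,"travel": [0.95,0.85,0],"rotation": [0,0,0]},
    {"grip": 2,"travel": [0.95,0.85,0],"rotation": [0,0,0]},
    {"grip": 2,"travel": [0.95,0.85,0],"rotation": [0,0,0]}
  ]
}}

```text
time_s: 15.78
eef_pos: [0.5016, 0.0961, 0.0794]
tcp_rot: [0.588, 0.809, 0.0, 0.0]
force: [0.0, -0.2, 0.8]
width: 0.105
grip_force: 20.0
```

Emit:
{"api": "step_arm", "payload": {
  "steps": [
    {"grip": 2,"travel": [0.95,0.85,0],"rotation": [0,0,0]},
    {"grip": 2,"travel": [0.95,0.85,0],"rotation": [0,0,0]},
    {"grip": 2,"travel": [0.95,0.85,0],"rotation": [0,0,0]},
    {"grip": 2,"travel": [0.85,0.85,0],"rotation": [0,0,0]},
    {"grip": 2,"travel": [0,0,0],"rotation": [0,0,0]},
    {"grip": 2,"travel": [0,0,0],"rotation": [0,0,0]}
  ]
}}

```text
time_s: 16.28
eef_pos: [0.5537, 0.21, 0.079]
tcp_rot: [0.587, 0.809, 0.0, 0.0]
force: [-1.2, -0.1, -0.3]
width: 0.105
grip_force: 20.0
```

```bash
python3 - <<'E'
from h import *
go(.553,.21,108,.008); s=bot.observe(); print(s['width'],s['grip_force'],s['force'])
E
```

```text
at [0.5537 0.21   0.079 ] yaw 108.1 tilt [0.0004 0.0001] t 16.28 | turn 0.01 travel [ 0.01 -0.03] dz 2.84
0.10492450583024517 19.999977350234985 [-1.20849096 -0.12226936 -0.2903189 ]
```

Emit:
{"api": "step_arm", "payload": {
  "steps": [
    {"grip": 2,"travel": [0,0,1],"rotation": [0,0,0]},
    {"grip": 2,"travel": [0,0,1],"rotation": [0,0,0]},
    {"grip": 2,"travel": [0,0,0.6],"rotation": [0,0,0]},
    {"grip": 2,"travel": [0,0,0.23],"rotation": [0,0,0]},
    {"grip": 2,"travel": [0,0,0],"rotation": [0,0,0]}
  ]
}}

```text
time_s: 16.7
eef_pos: [0.5521, 0.2075, 0.0073]
tcp_rot: [0.588, 0.809, -0.001, -0.001]
force: [0.8, -0.2, -1.1]
width: 0.11
grip_force: 20.0
```

Emit:
{"api": "step_arm", "payload": {
  "steps": [
    {"grip": 14,"travel": [0,0,0],"rotation": [0,0,0]},
    {"grip": 26,"travel": [0,0,0],"rotation": [0,0,0]},
    {"grip": 26,"travel": [0,0,0],"rotation": [0,0,0]},
    {"grip": 26,"travel": [0,0,0],"rotation": [0,0,0]},
    {"grip": 26,"travel": [0,0,-1],"rotation": [0,0,0]},
    {"grip": 26,"travel": [0,0,-1],"rotation": [0,0,0]},
    {"grip": 26,"travel": [0,0,-1],"rotation": [0,0,0]},
    {"grip": 26,"travel": [0,0,-1],"rotation": [0,0,0]}
  ]
}}

```text
time_s: 17.37
eef_pos: [0.5533, 0.2087, 0.1096]
tcp_rot: [0.588, 0.809, 0.0, 0.0]
force: [0.2, 0.2, -0.1]
width: 0.287
grip_force: 0.0
```

```bash
python3 - <<'E'
from h import *
go(.4566,.1819,23,.006); s=bot.observe(); print(s['width'],s['grip_force'],s['force'])
E
```

```text
at [0.5533 0.2087 0.1096] yaw 108.0 tilt [0.0001 0.    ] t 17.37 | turn 14.16 travel [-3.98 -0.53] dz 4.14
0.28709279308051133 0.0 [ 0.1583852   0.20537762 -0.0805907 ]
```

Emit:
{"api": "step_arm", "payload": {
  "steps": [
    {"grip": 68,"travel": [0,0,0],"rotation": [0,0,1]},
    {"grip": 68,"travel": [0,0,0],"rotation": [0,0,1]},
    {"grip": 68,"travel": [0,0,0],"rotation": [0,0,1]},
    {"grip": 68,"travel": [0,0,0],"rotation": [0,0,1]},
    {"grip": 68,"travel": [0,0,0],"rotation": [0,0,1]},
    {"grip": 68,"travel": [0,0,0],"rotation": [0,0,1]},
    {"grip": 68,"travel": [0,0,0],"rotation": [0,0,1]},
    {"grip": 68,"travel": [0,0,0],"rotation": [0,0,1]}
  ]
}}

```text
time_s: 18.03
eef_pos: [0.5535, 0.2087, 0.1085]
tcp_rot: [0.867, 0.498, 0.0, 0.0]
force: [0.6, 0.3, -0.4]
width: 0.745
grip_force: 0.0
```

Emit:
{"api": "step_arm", "payload": {
  "steps": [
    {"grip": 68,"travel": [0,0,0],"rotation": [0,0,1]},
    {"grip": 68,"travel": [0,0,0],"rotation": [0,0,1]},
    {"grip": 68,"travel": [0,0,0],"rotation": [0,0,1]},
    {"grip": 68,"travel": [0,0,0],"rotation": [0,0,1]},
    {"grip": 68,"travel": [0,0,0],"rotation": [0,0,1]},
    {"grip": 68,"travel": [0,0,0],"rotation": [0,0,1]},
    {"grip": 68,"travel": [0,0,0],"rotation": [0,0,0.15]},
    {"grip": 68,"travel": [-1,-0.13,0],"rotation": [0,0,0]}
  ]
}}

```text
time_s: 18.7
eef_pos: [0.5328, 0.2027, 0.1087]
tcp_rot: [0.98, 0.2, 0.002, -0.0]
force: [-1.7, -1.6, 0.0]
width: 0.746
grip_force: 0.0
```

Emit:
{"api": "step_arm", "payload": {
  "steps": [
    {"grip": 68,"travel": [-1,-0.13,0],"rotation": [0,0,0]},
    {"grip": 68,"travel": [-1,-0.13,0],"rotation": [0,0,0]},
    {"grip": 68,"travel": [-1,-0.13,0],"rotation": [0,0,0]},
    {"grip": 68,"travel": [0,0,1],"rotation": [0,0,0]},
    {"grip": 68,"travel": [0,0,0.8],"rotation": [0,0,0]},
    {"grip": 68,"travel": [0,0,0],"rotation": [0,0,0]},
    {"grip": 68,"travel": [0,0,0],"rotation": [0,0,0]}
  ]
}}

```text
time_s: 19.28
eef_pos: [0.4561, 0.1814, 0.0631]
tcp_rot: [0.98, 0.201, -0.001, 0.0]
force: [0.3, 0.9, 1.2]
width: 0.745
grip_force: 0.0
```

```bash
python3 - <<'E'
from h import *
c=grab('wrist','w8.png')
go(.4566,.1819,23,.006)
E
```

```text
at [0.4567 0.1816 0.0637] yaw 23.2 tilt [-0. -0.] t 19.33 | turn 0.03 travel [ 0.   -0.01] dz 2.31
```

View pics/w8.png

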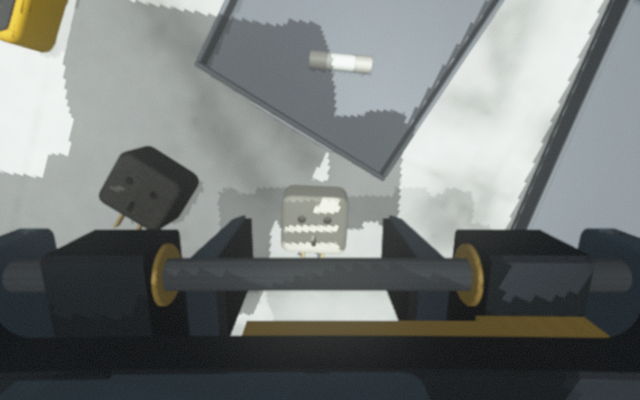

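The white adapter is square between the fingers at (315,220), and a fuse lies flat in its tray at (340,62). Lowering and gripping.

Emit:
{"api": "step_arm", "payload": {
  "squeeze": 25,
  "steps": [
    {"grip": 68,"travel": [0,0,0.8],"rotation": [0,0,0]},
    {"grip": 68,"travel": [0,0,0.8],"rotation": [0,0,0]},
    {"grip": 68,"travel": [0,0,0.6],"rotation": [0,0,0]},
    {"grip": 68,"travel": [0,0,0],"rotation": [0,0,0]},
    {"grip": 35,"travel": [0,0,0],"rotation": [0,0,0]},
    {"grip": 35,"travel": [0,0,0],"rotation": [0,0,0]},
    {"grip": 35,"travel": [0,0,0],"rotation": [0,0,0]},
    {"grip": 35,"travel": [0,0,0],"rotation": [0,0,0]}
  ]
}}

```text
time_s: 20.0
eef_pos: [0.457, 0.1817, 0.0092]
tcp_rot: [0.98, 0.2, 0.001, -0.0]
force: [0.4, -1.0, 0.1]
width: 0.483
grip_force: 0.2
```

```bash
python3 - <<'E'
from h import *
go(.622,-.01,10,.004); go(.622,-.01,23,.004); s=bot.observe(); print(s['width'],s['grip_force'],s['force'])
E
```

```text
at [0.457  0.1817 0.0092] yaw 23.1 tilt [0.0016 0.0005] t 20.0 | turn 2.18 travel [5.17 8.7 ] dz 0.21
at [0.457  0.1817 0.0092] yaw 23.1 tilt [0.0016 0.0005] t 20.0 | turn 0.01 travel [3.08 9.64] dz 0.21
0.4830826309542233 0.1803008560091257 [ 0.41812761 -1.02951359  0.10139746]
```

Emit:
{"api": "step_arm", "payload": {
  "steps": [
    {"grip": 35,"travel": [0,0,0],"rotation": [0,0,0]},
    {"grip": 35,"travel": [0,0,0],"rotation": [0,0,0]},
    {"grip": 35,"travel": [0,0,0],"rotation": [0,0,0]}
  ]
}}

```text
time_s: 20.25
eef_pos: [0.457, 0.1817, 0.0092]
tcp_rot: [0.98, 0.2, 0.001, -0.0]
force: [-0.8, 0.6, 12.0]
width: 0.482
grip_force: 25.0
```

Emit:
{"api": "step_arm", "payload": {
  "steps": [
    {"grip": 35,"travel": [0,0,-0.8],"rotation": [0,0,0]},
    {"grip": 35,"travel": [0,0,-0.8],"rotation": [0,0,0.73]},
    {"grip": 35,"travel": [0,0,-0.8],"rotation": [0,0,0.73]},
    {"grip": 35,"travel": [0,0,-0.8],"rotation": [0,0,0.72]},
    {"grip": 35,"travel": [0.56,0.83,0],"rotation": [0,0,0]},
    {"grip": 35,"travel": [0.56,0.83,0],"rotation": [0,0,0]},
    {"grip": 35,"travel": [0.56,0.83,0],"rotation": [0,0,0]},
    {"grip": 35,"travel": [0.56,0.83,0],"rotation": [0,0,0]}
  ]
}}

```text
time_s: 20.92
eef_pos: [0.5268, 0.1087, 0.089]
tcp_rot: [0.996, 0.087, 0.0, 0.0]
force: [0.5, 1.2, -0.9]
width: 0.479
grip_force: 25.0
```

Emit:
{"api": "step_arm", "payload": {
  "steps": [
    {"grip": 35,"travel": [0.56,0.83,0],"rotation": [0,0,0]},
    {"grip": 35,"travel": [0.56,0.83,0],"rotation": [0,0,0]},
    {"grip": 35,"travel": [0.56,0.83,0],"rotation": [0,0,0]},
    {"grip": 35,"travel": [0.56,0.83,0],"rotation": [0,0,0]},
    {"grip": 35,"travel": [0.56,0.83,0],"rotation": [0,0,0]},
    {"grip": 35,"travel": [0.56,0.83,0],"rotation": [0,0,0]},
    {"grip": 35,"travel": [0,0,0],"rotation": [0,0,0]}
  ]
}}

```text
time_s: 21.5
eef_pos: [0.6335, -0.0018, 0.0889]
tcp_rot: [0.996, 0.086, 0.002, 0.001]
force: [-1.4, -0.9, 0.0]
width: 0.484
grip_force: 25.0
```

```bash
python3 - <<'E'
from h import *
go(.630,.002,10,.013); s=bot.observe(); print(s['width'],s['grip_force'],s['force'])
c=grab('wrist','w9.png')
E
```

```text
at [ 0.6335 -0.0018  0.0889] yaw 9.9 tilt [ 0.0032 -0.001 ] t 21.5 | turn -0.02 travel [-0.11 -0.17] dz 3.03
0.48398685376488143 24.993777573108673 [-1.44267834 -0.9159583   0.02149866]
```

View pics/w9.png

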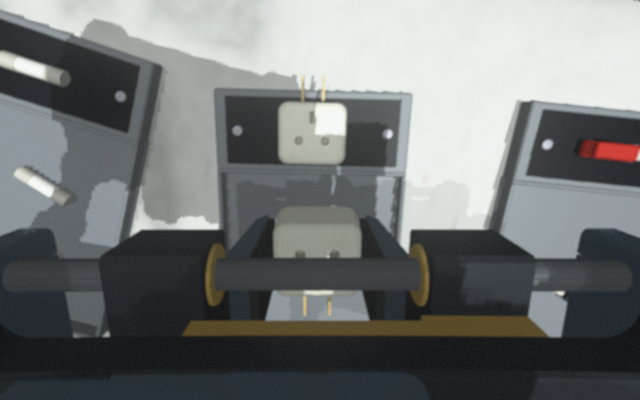

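The white adapter is held upright, centred over the bay at (317,240), and parallel to the fixed example. Placing it.

Emit:
{"api": "step_arm", "payload": {
  "steps": [
    {"grip": 35,"travel": [-0.1,-0.1,0.9],"rotation": [0,0,0]},
    {"grip": 35,"travel": [0,0,0.9],"rotation": [0,0,0]},
    {"grip": 35,"travel": [0,0,0.9],"rotation": [0,0,0]},
    {"grip": 35,"travel": [0,0,0.33],"rotation": [0,0,0]},
    {"grip": 35,"travel": [0,0,0],"rotation": [0,0,0]}
  ]
}}

```text
time_s: 21.97
eef_pos: [0.626, 0.0042, 0.0114]
tcp_rot: [0.996, 0.087, -0.001, -0.0]
force: [-0.3, 0.7, 0.0]
width: 0.484
grip_force: 25.0
```

Emit:
{"api": "step_arm", "payload": {
  "steps": [
    {"grip": 47,"travel": [0,0,0],"rotation": [0,0,0]},
    {"grip": 66,"travel": [0,0,0],"rotation": [0,0,0]},
    {"grip": 66,"travel": [0,0,0],"rotation": [0,0,0]},
    {"grip": 66,"travel": [0,0,-0.5],"rotation": [0,0,0]},
    {"grip": 66,"travel": [0,0,-1],"rotation": [0,0,0]},
    {"grip": 66,"travel": [0,0,-1],"rotation": [0,0,0]},
    {"grip": 66,"travel": [0,0,-1],"rotation": [0,0,0]},
    {"grip": 66,"travel": [0,0,-1],"rotation": [0,0,0]}
  ]
}}

```text
time_s: 22.63
eef_pos: [0.6273, 0.0035, 0.1275]
tcp_rot: [0.996, 0.087, 0.0, 0.0]
force: [-1.0, -0.0, -0.2]
width: 0.725
grip_force: 0.0
```

```bash
python3 - <<'E'
from h import *
go(.4334,.289,-6,.008); s=bot.observe(); print(s['width'],s['grip_force'],s['force'])
E
```

```text
at [0.6273 0.0035 0.1275] yaw 10.0 tilt [ 0.0008 -0.0001] t 22.63 | turn 2.66 travel [ -8.91 -10.55] dz 4.78
0.724523451125724 0.0 [-0.95381752 -0.00943799 -0.20614972]
```

Emit:
{"api": "step_arm", "payload": {
  "steps": [
    {"grip": 66,"travel": [0,0,0],"rotation": [0,0,0.9]},
    {"grip": 66,"travel": [0,0,0],"rotation": [0,0,0.9]},
    {"grip": 66,"travel": [0,0,0],"rotation": [0,0,0.86]},
    {"grip": 66,"travel": [-0.81,-0.96,0],"rotation": [0,0,0]},
    {"grip": 66,"travel": [-0.81,-0.96,0],"rotation": [0,0,0]},
    {"grip": 66,"travel": [-0.81,-0.96,0],"rotation": [0,0,0]},
    {"grip": 66,"travel": [-0.81,-0.96,0],"rotation": [0,0,0]},
    {"grip": 66,"travel": [-0.81,-0.96,0],"rotation": [0,0,0]}
  ]
}}

```text
time_s: 23.3
eef_pos: [0.5383, 0.1344, 0.1262]
tcp_rot: [0.999, -0.052, 0.001, -0.0]
force: [0.6, 0.3, 0.6]
width: 0.725
grip_force: 0.0
```

Emit:
{"api": "step_arm", "payload": {
  "steps": [
    {"grip": 68,"travel": [-0.81,-0.96,0],"rotation": [0,0,0]},
    {"grip": 68,"travel": [-0.81,-0.96,0],"rotation": [0,0,0]},
    {"grip": 68,"travel": [-0.81,-0.96,0],"rotation": [0,0,0]},
    {"grip": 68,"travel": [-0.81,-0.96,0],"rotation": [0,0,0]},
    {"grip": 68,"travel": [-0.81,-0.96,0],"rotation": [0,0,0]},
    {"grip": 68,"travel": [-0.81,-0.96,0],"rotation": [0,0,0]},
    {"grip": 68,"travel": [0,0,1],"rotation": [0,0,0]},
    {"grip": 68,"travel": [0,0,1],"rotation": [0,0,0]}
  ]
}}

```text
time_s: 23.97
eef_pos: [0.4335, 0.2913, 0.0767]
tcp_rot: [0.999, -0.051, 0.002, -0.001]
force: [0.0, -0.1, -0.9]
width: 0.743
grip_force: 0.0
```

Emit:
{"api": "step_arm", "payload": {
  "steps": [
    {"grip": 68,"travel": [0,0,0.5],"rotation": [0,0,0]},
    {"grip": 68,"travel": [0,0,0],"rotation": [0,0,0]},
    {"grip": 68,"travel": [0,0,0],"rotation": [0,0,0]}
  ]
}}

```text
time_s: 24.22
eef_pos: [0.4333, 0.2892, 0.0631]
tcp_rot: [0.999, -0.052, -0.0, 0.0]
force: [0.6, -0.7, 1.3]
width: 0.747
grip_force: 0.0
```

```bash
python3 - <<'E'
from h import *
c=grab('wrist','w10.png')
go(.4334,.289,-6,.008)
E
```

```text
at [0.4338 0.2894 0.0636] yaw -6.0 tilt [0.0009 0.0005] t 24.27 | turn 0.0 travel [-0.01  0.02] dz 2.22
```

View pics/w10.png

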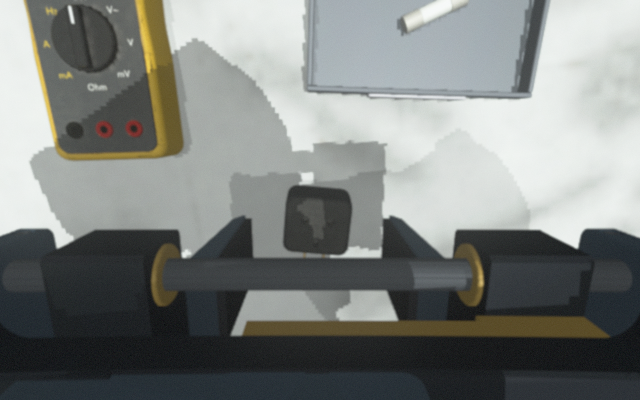

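The black adapter sits between the fingers at (317,220), turned about 4° clockwise. I'll adjust for that and grip.

Emit:
{"api": "step_arm", "payload": {
  "steps": [
    {"grip": 68,"travel": [0,0,0.8],"rotation": [0,0,0.6]},
    {"grip": 68,"travel": [0,0,0.8],"rotation": [0,0,0]},
    {"grip": 68,"travel": [0,0,0.6],"rotation": [0,0,0]},
    {"grip": 68,"travel": [0,0,0],"rotation": [0,0,0]},
    {"grip": 35,"travel": [0,0,0],"rotation": [0,0,0]},
    {"grip": 35,"travel": [0,0,0],"rotation": [0,0,0]},
    {"grip": 35,"travel": [0,0,0],"rotation": [0,0,0]},
    {"grip": 35,"travel": [0,0,0],"rotation": [0,0,0]}
  ]
}}

```text
time_s: 24.93
eef_pos: [0.4339, 0.2895, 0.0085]
tcp_rot: [0.997, -0.083, 0.001, -0.0]
force: [0.3, 0.8, 0.8]
width: 0.485
grip_force: 4.6
```

Emit:
{"api": "step_arm", "payload": {
  "steps": [
    {"grip": 35,"travel": [0,0,0],"rotation": [0,0,0]},
    {"grip": 35,"travel": [0,0,0],"rotation": [0,0,0]},
    {"grip": 35,"travel": [0,0,0],"rotation": [0,0,0]}
  ]
}}

```text
time_s: 25.18
eef_pos: [0.4339, 0.2895, 0.0085]
tcp_rot: [0.997, -0.083, 0.001, -0.0]
force: [-0.6, -1.3, 11.8]
width: 0.483
grip_force: 24.8
```

```bash
python3 - <<'E'
from h import *
go(.549,-.010,9,.004); s=bot.observe(); print(s['width'],s['grip_force'],s['force'])
E
```

```text
at [0.4339 0.2895 0.0085] yaw -9.6 tilt [0.0016 0.0008] t 25.18 | turn -3.09 travel [ 2.67 12.55] dz 0.18
0.4831407076960134 24.81859177350998 [-0.64380382 -1.32678522 11.81324036]
```

Emit:
{"api": "step_arm", "payload": {
  "steps": [
    {"grip": 35,"travel": [0,0,-0.8],"rotation": [0,0,0]},
    {"grip": 35,"travel": [0,0,-0.8],"rotation": [0,0,-1]},
    {"grip": 35,"travel": [0,0,-0.8],"rotation": [0,0,-1]},
    {"grip": 35,"travel": [0,0,-0.8],"rotation": [0,0,-1]},
    {"grip": 35,"travel": [0.23,0.97,0],"rotation": [0,0,-0.1]},
    {"grip": 35,"travel": [0.23,0.97,0],"rotation": [0,0,0]},
    {"grip": 35,"travel": [0.23,0.97,0],"rotation": [0,0,0]},
    {"grip": 35,"travel": [0.23,0.97,0],"rotation": [0,0,0]}
  ]
}}

```text
time_s: 25.85
eef_pos: [0.4714, 0.196, 0.0881]
tcp_rot: [0.997, 0.079, 0.0, -0.0]
force: [0.1, 0.4, -1.1]
width: 0.483
grip_force: 24.8
```

Emit:
{"api": "step_arm", "payload": {
  "steps": [
    {"grip": 35,"travel": [0.23,0.97,0],"rotation": [0,0,0]},
    {"grip": 35,"travel": [0.23,0.97,0],"rotation": [0,0,0]},
    {"grip": 35,"travel": [0.23,0.97,0],"rotation": [0,0,0]},
    {"grip": 35,"travel": [0.23,0.97,0],"rotation": [0,0,0]},
    {"grip": 35,"travel": [0.23,0.97,0],"rotation": [0,0,0]},
    {"grip": 35,"travel": [0.23,0.97,0],"rotation": [0,0,0]},
    {"grip": 35,"travel": [0.23,0.97,0],"rotation": [0,0,0]},
    {"grip": 35,"travel": [0.23,0.97,0],"rotation": [0,0,0]}
  ]
}}

```text
time_s: 26.52
eef_pos: [0.5473, 0.0113, 0.088]
tcp_rot: [0.997, 0.079, 0.0, 0.0]
force: [-0.6, 0.8, -0.2]
width: 0.481
grip_force: 24.8
```

Emit:
{"api": "step_arm", "payload": {
  "steps": [
    {"grip": 35,"travel": [0.23,0.97,0],"rotation": [0,0,0]},
    {"grip": 35,"travel": [0,0,0],"rotation": [0,0,0]},
    {"grip": 35,"travel": [0,0,0],"rotation": [0,0,0]}
  ]
}}

```text
time_s: 26.77
eef_pos: [0.5567, -0.0114, 0.0878]
tcp_rot: [0.997, 0.078, 0.0, 0.0]
force: [-0.7, 1.0, -0.1]
width: 0.48
grip_force: 24.8
```

```bash
python3 - <<'E'
from h import *
go(.557,-.009,9,.012); s=bot.observe(); print(s['width'],s['grip_force'],s['force'])
c=grab('top','top1.png')
h=cv2.cvtColor(c['image'],cv2.COLOR_BGR2HSV)
print(h[140,262],h[150,345],h[140,420],h[200,300])
E
```

```text
at [ 0.5567 -0.0114  0.0878] yaw 8.9 tilt [ 0.0006 -0.    ] t 26.77 | turn -0.01 travel [ 0.03 -0.09] dz 3.03
0.47972139719587337 24.807816445827484 [-0.6740855   1.02175665 -0.05344393]
[ 30  20 140] [ 25  23 142] [ 27  21 134] [ 26  25 144]
```

Emit:
{"api": "step_arm", "payload": {
  "steps": [
    {"grip": 35,"travel": [0,-0.05,0.9],"rotation": [0,0,0]},
    {"grip": 35,"travel": [0,0,0.9],"rotation": [0,0,0]},
    {"grip": 35,"travel": [0,0,0.9],"rotation": [0,0,0]},
    {"grip": 35,"travel": [0,0,0.33],"rotation": [0,0,0]},
    {"grip": 35,"travel": [0,0,0],"rotation": [0,0,0]}
  ]
}}

```text
time_s: 27.23
eef_pos: [0.5549, -0.0081, 0.0105]
tcp_rot: [0.997, 0.079, -0.001, -0.0]
force: [-0.3, 0.1, -0.4]
width: 0.48
grip_force: 25.0
```

Emit:
{"api": "step_arm", "payload": {
  "steps": [
    {"grip": 47,"travel": [0,0,0],"rotation": [0,0,0]},
    {"grip": 66,"travel": [0,0,0],"rotation": [0,0,0]},
    {"grip": 66,"travel": [0,0,0],"rotation": [0,0,0]},
    {"grip": 66,"travel": [0,0,-0.5],"rotation": [0,0,0]},
    {"grip": 66,"travel": [0,0,-1],"rotation": [0,0,0]},
    {"grip": 66,"travel": [0,0,-1],"rotation": [0,0,0]},
    {"grip": 66,"travel": [0,0,-1],"rotation": [0,0,0]},
    {"grip": 66,"travel": [0,0,-1],"rotation": [0,0,0]}
  ]
}}

```text
time_s: 27.9
eef_pos: [0.556, -0.0091, 0.126]
tcp_rot: [0.997, 0.079, 0.0, 0.0]
force: [0.4, 0.2, 0.2]
width: 0.723
grip_force: 0.0
```

Emit:
{"api": "step_arm", "payload": {
  "steps": [
    {"grip": 66,"travel": [-0.5,0,-1],"rotation": [0,0,0]},
    {"grip": 66,"travel": [-1,0,-1],"rotation": [0,0,0]},
    {"grip": 66,"travel": [-1,0,-1],"rotation": [0,0,0]},
    {"grip": 66,"travel": [-1,0,-1],"rotation": [0,0,0]},
    {"grip": 66,"travel": [-1,0,-1],"rotation": [0,0,0]},
    {"grip": 66,"travel": [0,0,-1],"rotation": [0,0,0]},
    {"grip": 66,"travel": [0,0,0],"rotation": [0,0,0]},
    {"grip": 66,"travel": [0,0,0],"rotation": [0,0,0]}
  ]
}}

```text
time_s: 28.57
eef_pos: [0.4456, -0.027, 0.2759]
tcp_rot: [0.997, 0.079, 0.002, 0.001]
force: [-0.8, 0.1, 0.2]
width: 0.721
grip_force: 0.0
```

```bash
python3 - <<'E'
from h import *
c=grab('wrist','w11.png')
s=bot.observe(); print(s['eef_pos'],s['force'])
im=c['image']; g=cv2.cvtColor(im,cv2.COLOR_BGR2GRAY)
def px(P):
    T=np.linalg.inv(c['pose']); return cv2.projectPoints(np.array(P,float).reshape(-1,3),cv2.Rodrigues(T[:3,:3])[0],T[:3,3],c['mtx'],c['distortion'])[0].reshape(-1,2)
# rectified overhead of the floor plane z=.003 : x .48-.72, y .08..-.10 and print dark blob / white blob
def rect(x0,x1,y0,y1,z,st):
    X,Y=np.meshgrid(np.arange(x1,x0,-st),np.arange(y0,y1,-st),indexing='ij')
    u=px(np.c_[X.ravel(),Y.ravel(),np.full(X.size,z)]).astype(np.float32).reshape(X.shape+(2,))
    return cv2.remap(g,u[...,0],u[...,1],cv2.INTER_LINEAR)
r=rect(.48,.72,.085,-.105,.016,.01)
print('cols y .085..-.10, rows x from .72'); 
for i,row in enumerate(r): print(round(.72-.01*i,2),' '.join(f'{v:3d}' for v in row))
E
```

```text
[ 0.44520596 -0.02687846  0.27467477] [ 0.78776378  0.65352203 -0.63097184]
cols y .085..-.10, rows x from .72
0.72   0   0   0   0   0   0   0   0   0   0   0   0   0   0   0   0   0   0   0
0.71   0   0   0   0   0   0   0   0   0   0   0   0   0   0   0   0   0   0   0
0.7   0   0   0   0   0   0   0   0   0   0   0   0   0   0   0   0   0   0   0
0.69   0   0   0   0   0   0   0   0   0   0   0   0   0   0   0   0   0   0   0
0.68   0   0   0   0   0   0   0   0   0   0   0   0   0   0   0   0   0   0   0
0.67   0   0   0   0   0   0   0   0   0   0   0   0   0   0   0   0   0   0   0
0.66   0   0   0   0   0   0   0   0   0   0   0   0   0   0   0   0   0   0   0
0.65   0   0   0   0   0   0   0   0   0   0   0   0   0   0   0   0 192 233 236
0.64   0   0   0   0   0   0   0   0   0   0 184 168 169 169 169 208 237 235 235
0.63   0   0   0  31 165 167 235 242 245 245 226 170 169 171 171 172 236 235 235
0.62 232 233 127 165 167 170 194 245 215 245 237 172 171 171 170 130 235 236 237
0.61 232 234 119 166 165 171 119 197 137 131 127 171 172 171 172 106 235 235 236
0.6 232 233 152 16
[... 251 characters left out ...]
7 167 107  95  95  95  95 173 175 174 176 193 235 235
0.56 229 227 218 142 168 165 168  93  93 100  96  95 174 175 177 177 160 237 235
0.55 229 228 222 119 166 168 168 109  97  96  95  99 175 176 177 178 120 236 236
0.54 162 161 163  96 114 168 168 118  95  96  92  76 174 178 178 179 124 235 235
0.53 154 156 157 119 112 164 168 169 124 128 128 175 175 177 179 179 145 235 234
0.52 139 140 151 138 112 161 113 113 113 121 112 174 177 177 179 180 149 233 234
0.51 141 134 151 155 110 112 111 113 113 114 114 176 178 179 174 145 137 220 235
0.5 133 131 142 150 102 141 109 111 110 107 111 155 213 225 230 229 233 232 236
0.49 139 142 142 143 110 174 158 162 162 164 167 232 236 233 232 229 230 234 226
```

Emit:
{"api": "step_arm", "payload": {
  "steps": [
    {"grip": 66,"travel": [0.5,0.9,0],"rotation": [0,0,0]},
    {"grip": 66,"travel": [0.5,0.9,0],"rotation": [0,0,0]},
    {"grip": 66,"travel": [0.5,0.9,0],"rotation": [0,0,0]},
    {"grip": 66,"travel": [0.5,0.9,0],"rotation": [0,0,0]},
    {"grip": 66,"travel": [0.5,0.9,0],"rotation": [0,0,0]},
    {"grip": 66,"travel": [0.5,0.9,0],"rotation": [0,0,0]},
    {"grip": 66,"travel": [0,0,0],"rotation": [0,0,0]},
    {"grip": 66,"travel": [0,0,0],"rotation": [0,0,0]}
  ]
}}

```text
time_s: 29.28
eef_pos: [0.5405, -0.149, 0.2724]
tcp_rot: [0.997, 0.078, -0.001, -0.001]
force: [0.4, 0.5, -0.5]
width: 0.721
grip_force: 0.0
```

```bash
python3 - <<'E'
from h import *
c=grab('wrist','w12.png'); g=cv2.cvtColor(c['image'],cv2.COLOR_BGR2GRAY)
def rect(c,g,x0,x1,y0,y1,z,st,h=0):
    T=np.linalg.inv(c['pose']); X,Y=np.meshgrid(np.arange(x1,x0,-st),np.arange(y0,y1,-st),indexing='ij')
    u=cv2.projectPoints(np.c_[X.ravel(),Y.ravel(),np.full(X.size,z)],cv2.Rodrigues(T[:3,:3])[0],T[:3,3],c['mtx'],c['distortion'])[0].astype(np.float32).reshape(X.shape+(2,))
    r=cv2.remap(g,u[...,0],u[...,1],cv2.INTER_LINEAR)
    for i,row in enumerate(r): print(round(x1-st*i,3),' '.join(f'{v:3d}' for v in row))
print('clip y -.13..'); rect(c,g,.51,.69,-.13,-.29,.01,.01)
t=grab('top','top2.png'); gt=cv2.cvtColor(t['image'],cv2.COLOR_BGR2GRAY)
print('fuse tray y .29..'); rect(t,gt,.50,.68,.29,.13,.006,.0075)
E
```

```text
clip y -.13..
0.69 234 173  85  82  86  93 111 128 145 162 163 165 160 155 154 235
0.68 236 143 129 115 113 125 137 147 166 166 169 174 173 172 100 235
0.67 234 158 172 172 173 173 172 174 173 173 174 174 174 173  87 234
0.66 236 160 175 174 174 175 175 174 175 173 175 176 175 175  83 236
0.65 236 157 174 175 176 176 176 175 176 175 176 177 177 174  95 235
0.64 238 157 176 177 177 177 179 176 178 178 176 178 178 180 114 236
0.63 235 154 175 178 176 177 176 178 176 176 179 178 179 179 103 238
0.62 172 131 175 177 176 179 178 179 179 178 179 179 178 179 118 238
0.61 170 139 176 177 177 224 224 177 179 179 179 180 179 178 135 235
0.6 166 150 178 176 179 178 156 147  85  93 180 180 181 181 127 231
0.59 169 162 176 177 178 178 177 179 179 111 179 181 180 180 132 219
0.58 169 166 175 178 177 177 178 178 179 179 181 180 179 180 168 201
0.57 170 170 170 176 177 178 180 167 177 180 180 180 181 180 164 185
0.56 170 170 143 177 177 178 164 164 163 175 178 176 167 180 150 151
0.55 236 204 160 177 177 162 163 162 162 162 163 162 163 164 164 134
0.54 233 222 158 159 162 162 162 161 162 160 163 163
[... 1814 characters left out ...]
1 152 133 107  95  97 100  99  99  88 117 133
0.545  89  83  80  93  97 100  98 100 100 112 108  96  96  97  96 101 100  99  98  92 130 138
0.538  93  88  86  83  87  93  96  98  99  98  97  97  98  97 102 101 101  98  96  83 139 146
0.53  96  95  93  90  89  85  85  90  96  98  98 100  99  97 100  98  98  99  95  99 144 147
0.523 101 100  99  98  94  92  90  87  85  87  94  97  98  99  98  98  99  99  94  98 146 148
0.515 107 102 105 105 100  99  98  92  92  87  85  85  94  95  97 100 100 100  90 112 147 147
0.508 108 109 109 106 102 100 101 101  98  94  93  87  84  85  85  93  99  99  88 121 148 134
0.5 111 111 108 109 106 106 105 103 101 100  99  96  96  93  89  83  83  84  80 131 148 112
```

All five parts measure as lying inside their trays, so I'm handing in.

```bash
python3 -c "
from plant import bot
print(bot.job_done())"
```

```text
the job is handed in; nothing more can be done
None
```

All five parts were placed in their matching trays and the job was handed in at about 29 s; brightness samples from the last camera images put each part inside its tray walls, but no verdict was returned.

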